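# Zero the rolling mill by feel, open it two turns and lock it

## Task

Set the roll gap of the little rolling mill for the brass strip; there is no scale to count on. Turn the crank on top clockwise (seen from above), gently, until you feel the rolls meet, never forcing them hard together, then open it exactly two full turns counter-clockwise from where they met. Then swing the red-tipped lock lever clockwise fully home, let go, and leave the things on the bench where they are.

Things in the scene. Friction and masses are not known exactly. Their poses are not given: they have to be found in the camera images.
- rolling_mill: green bench rolling mill, bolted down, 130 x 156 mm base, 172 mm high to the top of its bridge, two steel rolls along its y axis; origin at the centre of its underside, x axis away from the feed table (the feed table, 80 mm above the bench, is on the -x side, towards the robot), z up; position and yaw vary
- crank_axis (a point): point on the vertical axis of the crank, on top of the mill at mid-height of the crank handle (222 mm above the bench). Clockwise from above lowers the upper roll by 1.75 mm a turn, counter-clockwise raises it; at the start the rolls stand open by 0.5 to 1.55 turns
- handle (a point): centre (half-way up) of the black upright crank handle: a cylinder 21 mm across and 37 mm high that revolves freely on its pin, 50 mm from the crank axis; foot 202 mm, top 240 mm above the bench. The steel crank arm and hub lie below it (nothing above 208 mm but the handle). The crank drags with about 0.12 N m (2.4 N at the handle) and stays where it is left
- upper_roll_low (a point): lowest line of the upper roll, at mid-length; it moves up and down with the crank
- rolls_meet (a point): highest line of the lower roll, at mid-length, 84 mm above the bench, where the upper roll touches. The crank angle at which they meet differs each time and is marked nowhere: from there on the screw only winds up, and the resistance climbs by about 3 N m per rad (1.2 N for each mm the handle goes on); more than about 24 N clockwise on the handle harms the rolls, 5 to 12 N is a good touch
- screw_windup (a joint): elastic wind-up of the mill's screw under the crank (rad), negative when the crank is pushed clockwise: 0.33 rad for each N m, so about 0.04 either way while the crank turns against its drag; it says nothing of the turns made
- lock_lever (a joint): angle of the lock lever on the mill's right-hand ear (rad): 0 to 0.25 at the start (slack, pointing to the mill's back right), grows clockwise seen from above, 1.05 is home against its stop; it drags with about 0.15 N m (2.5 N at the ball) and stays where it is left
- lever_ball (a point): centre of the red ball, 19 mm across, at the end of the black lock lever, 60 mm from the lever's pivot, 190 mm above the bench; the lever bar slopes down from it to the pivot
- lever_pivot (a point): point on the vertical axis of the lock lever, at the height of its ball
- brass_strip: brass strip 110 x 20 x 4 mm, loose on the bench; origin at the centre of its underside; not to be disturbed
- oil_bottle: oil bottle 28 mm across, 93 mm high, loose, upright; origin under its centre; not to be disturbed
- paste_tin: round tin 56 mm across, 22 mm high, loose; origin under its centre; not to be disturbed
- loupe: black eyepiece loupe 38 mm across, 32 mm high, loose; origin under its centre; not to be disturbed

How it is judged:
On the way, in this order (a step that is already met when the one before it is completed fails the run):
1. the rolls are screwed together until they press on each other lightly (about 5 N clockwise on the handle) (z of upper_roll_low in the frame of rolls_meet below 4e-05 m and value of joint screw_windup below -0.07 rad and value of joint lock_lever below 0.6 rad), for 0.05 s.
2. the crank is opened two turns from where the rolls met, to within 0.063 turn, and rests there with the lock still slack (z of upper_roll_low in the frame of rolls_meet between 0.00339 and 0.00361 m and value of joint lock_lever below 0.6 rad), for 0.3 s.
3. the lock lever is swung home (value of joint lock_lever above 0.93 rad), for 0.1 s.
At the end, for the whole second after the job is handed in: the upper roll stands two turns of the crank (3.5 mm) above where the rolls met, within 0.11 mm (0.063 turn), and the lock lever is home (beyond 0.93 of 1.05 rad) (z of upper_roll_low in the frame of rolls_meet between 0.00339 and 0.00361 m and value of joint lock_lever above 0.93 rad); the robot touches nothing.
It fails at once if the rolls are forced hard together (more than about 24 N clockwise on the handle) (value of joint screw_windup below -0.4 rad).
It fails at once if a loose thing on the bench is shifted by more than 20 mm (distance of any of brass_strip, oil_bottle, paste_tin, loupe from where it was at the start of the episode above 0.02 m).
It also fails if it takes over 72 s, if anything falls off the work surface, if the arm or the gripper's body presses on something with over 40 N, if the wrist force passes 120 N, or if a joint passes its speed limit or range.

## Robot

A 7-joint arm with a two-finger parallel gripper is mounted at the origin on a cart in front of the work surface, level with it; the furniture and walls round the work are solid. World frame = base frame: x ahead of the robot, y to its left, z up, the work surface at z = 0. Lengths are in m, angles in rad, forces in N, time in s.
With the tool pointing down it reaches from about 0.4 to 0.85 m from the base axis. Payload 4.5 kg.
Tool frame: the origin (TCP) lies on the mounting face of the last link; the fingertips stand 166 mm ahead of it and the grasp point (between the pads) lies 147 mm ahead of it; z points along the fingers, y is the line along which they close (so a half turn about z gives the same grasp; the last joint's range is limited). The gripper opens to 88 mm and grips with 3 to 60 N. Pads are 18 mm wide; open, the fingers measure 123 mm over their backs; the gripper's body (75 mm by 187 mm) begins 45 mm behind the grasp point.
Start: joints at [-1.141, 0.689, -0.195, 1.565, 0.157, 0.902, -0.215], TCP at [0.241, 0.577, 0.405] pointing down, gripper open.
Joint ranges: [-3.01, 3.01], [-0.46, 2.08], [-1.47, 1.51], [0.13, 2.56], [-1, 4.14], [0.04, 2.09], [-2.66, 2.66]. Speed limits (rad/s): [2.57, 2.57, 3.14, 3.14, 3.14, 3.14, 3.14].

## Interface

Orientations are given as a unit quaternion [x, y, z, w].
In Python, from plant import r, snapshot gives the robot as it stands. The module is installed in compiled form; this text tells all that it offers.
- The arm moves only by the tool move_arm, never from a script. Its argument "rows" is a list of rows, each a list of 5 numbers: the shift along the tool's x, y, z in m, then the turn about the tool's z in rad, then the finger opening in m, from 0 to 0.0881. In form: [[dx, dy, dz, spin, claw], ...]. A call has 1 to 10 rows; each row shifts and turns the commanded pose from where the row before left it, along the tool's axes as they then stand; what a row does not reach is not made up. A row lasts 1/12 s, in which the tool goes at most 41.7 mm and 7.16 degrees, less where a joint would pass 70% of its speed; a pose out of reach is approached as far as the arm can. A call with a gripper value outside its range is refused whole. The fingers move at their own pace and stop on an object; "newtons" is the grip in N (left out, the last holds). Time passes only in rows, so rows that do not move let the fingers close. It gives the time, the measured TCP pose, the force, the opening and the grip force at its end, in the units of the state.
- r.get_state(): the state, without advancing time (a new reading comes with each control period).
- snapshot(name): name is "scene" or "top"; returns a dict with "color" (384x512x3 uint8, red, green, blue), "depth" (384x512 float32, m along the optical axis (not along the pixel's ray), 0 where there is no reading), "mtx" (3x3 intrinsics, pixels), "dist" ([k1, k2, p1, p2, k3] as OpenCV has them; the pictures are not rectified), "eye" and "orientation" of the camera in the world. Camera axes: x right, y up, looking along -z (the intrinsics and any distortion apply to the point x, -y, -z); pixel columns grow to the right and rows downward; lengths in m; the calibration is good to about 2 mm. A picture is of the moment at which its call begins.
- r.finish_job(): hands the job in; it is judged then, once.
The state is a dict: "clock": time; "q": joint angles; "qd": joint speeds; "joint_torque": joint torques, N m; "tool_pos": TCP position; "eef_rot": TCP orientation; "contact_force": force on the tool from outside, world axes, zero at the start; "moment": the same for the moment, N m; "opening": opening from 0.0 (shut) to 1.0 (fully open); "finger_force": force on a finger pad.
Only numpy, scipy, OpenCV 4.12 (cv2) and the standard library are available. Lean on these libraries where they do the work, as an engineer would, in place of code of your own. Each camera call takes 0.05 s, during which the arm holds its last target. There are 200 camera calls.

## Working session

There is one attempt and no reset: what is moved stays moved. The work goes in short steps, Python scripts to look and compute and a tool call to move; the robot and the scene stay as the last step left them, time stands still between calls to the robot, and variables do not carry over. Pictures are saved under pics/ and viewed, at most 10 in all, crops included, and the job is handed in when it is done.

Besides the shell and the picture viewer there is one more tool, called after "Emit:" as name(argument=value, ...) on one line, values as JSON. move_arm: Moves the arm, as the interface text tells. Its arguments: {"type":"object","properties":{"rows":{"type":"array"},"newtons":{"type":"number"}},"required":["rows"]}

```bash
mkdir -p pics; cat > h.py <<'E'
import numpy as np, cv2
from scipy.spatial.transform import Rotation as R
from plant import r, snapshot
def world(s,u,v,d=None,z=None):
    x,y=cv2.undistortPoints(np.array([[[u,v]]],float),np.array(s["mtx"]),np.array(s["dist"],float))[0,0]
    M=R.from_quat(s["orientation"]).as_matrix() if np.size(s["orientation"])==4 else np.array(s["orientation"])
    ray=M@np.array([x,-y,-1.]); e=np.array(s["eye"])
    if z is not None: return e+ray*(z-e[2])/ray[2]
    if d is None: d=np.median(s["depth"][int(v)-1:int(v)+2,int(u)-1:int(u)+2])
    return e+ray*d
E
python3 - <<'E'
from h import *
import pickle
for n in("scene","top"):
    s=snapshot(n); cv2.imwrite(f"pics/{n}0.png",cv2.resize(s["color"][:,:,::-1],(800,600),interpolation=cv2.INTER_CUBIC))
    pickle.dump(s,open(n+"0.pkl","wb")); print(n,s["eye"],s["orientation"],s["mtx"],s["dist"])
st=r.get_state();print(st)
E
```

```text
scene [-0.02405926 -0.6093808   0.95811353] [ 0.36811215 -0.13575848 -0.32172581  0.86171665] [[408.10356466   0.         257.26779772]
 [  0.         408.10356466 191.69237702]
 [  0.           0.           1.        ]] [-0.06934205  0.          0.          0.          0.        ]
top [0.4085131  0.02607862 1.40171678] [-0.02833945  0.0374185   0.71421274 -0.69835298] [[350.81490498   0.         249.13380957]
 [  0.         350.81490498 189.04931427]
 [  0.           0.           1.        ]] [-0.07418005  0.          0.          0.          0.        ]
{'clock': 0.1, 'q': array([-1.14120916,  0.68987592, -0.19453058,  1.56623808,  0.15734706,
        0.90250857, -0.21509729]), 'qd': array([ 0.0006316 , -0.0014869 , -0.00059573, -0.00322268, -0.00129628,
       -0.00093525, -0.00053957]), 'joint_torque': array([-2.70804645e-03, -5.28495383e+01, -1.27129264e+00, -1.53837419e+01,
       -5.25332254e-02,  1.92181105e-03,  3.43364820e-05]), 'tool_pos': array([0.24086799, 0.57640008, 0.40400591]), 'eef_rot': array([ 1.96547490e-01,  9.80493966e-01, -8.12364191e-04, -8.48991770e-05]), 'contact_force': array([0.35990509, 1.23173892, 0.8498891 ]), 'moment': array([-0.00074037, -0.05219416,  0.00038381]), 'finger_force': 0.0, 'opening': 1.0029732942477947}
```

View pics/scene0.png

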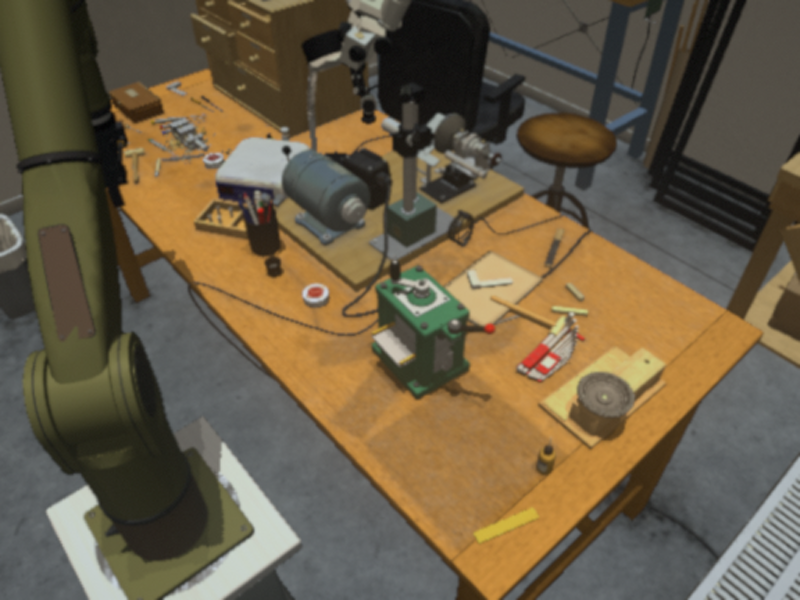

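View pics/top0.png

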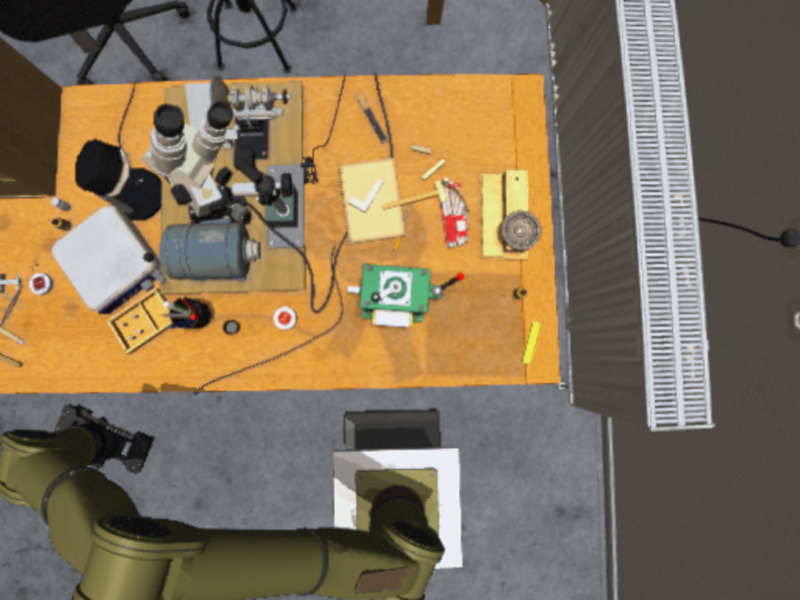

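The scene view shows the mill at about (422,330), with its black handle at (395,268) and the red ball at (490,328). In the top view the mill is at (395,290), the handle at about (376,297) and the ball at (460,277). I'll enlarge both.

```bash
python3 - <<'E'
from h import *
import pickle
s=pickle.load(open("top0.pkl","rb"));t=pickle.load(open("scene0.pkl","rb"))
a=cv2.resize(s["color"][160:215,220:304,::-1],None,fx=7,fy=7,interpolation=cv2.INTER_CUBIC)
b=cv2.resize(t["color"][160:255,230:325,::-1],None,fx=6,fy=6,interpolation=cv2.INTER_CUBIC)[:,:570]
cv2.imwrite("pics/ctop.png",a);cv2.imwrite("pics/cscene.png",b)
# height map neighbourhood (top)
for v in range(110,240,10):
    print(v,[ "%.2f,%.2f:%3d"%(*(p:=world(s,u,v))[:2],p[2]*1000) for u in range(150,350,20)])
E
```

```text
110 ['0.86,0.40: 38', '0.86,0.32: 41', '0.86,0.24: 47', '0.87,0.16:  0', '0.86,0.08: 11', '0.86,-0.00:  9', '0.86,-0.09:  0', '0.86,-0.17: -1', '0.86,-0.25:  0', '0.84,-0.32: 57']
120 ['0.73,0.32:326', '0.73,0.25:337', '0.81,0.24: 46', '0.83,0.16:  1', '0.82,0.08:  9', '0.82,-0.00:  9', '0.82,-0.09:  1', '0.81,-0.16: 27', '0.82,-0.25: 13', '0.80,-0.32: 56']
130 ['0.68,0.30:406', '0.71,0.26:294', '0.77,0.23: 61', '0.78,0.16:  0', '0.78,0.08: 23', '0.78,-0.00: 15', '0.78,-0.08:  1', '0.78,-0.16: 10', '0.77,-0.25: 12', '0.76,-0.32: 57']
140 ['0.65,0.30:400', '0.72,0.30:124', '0.73,0.23: 65', '0.74,0.16:  0', '0.74,0.08:  9', '0.74,-0.00:  9', '0.74,-0.08:  0', '0.73,-0.16: 16', '0.73,-0.24: 11', '0.72,-0.31: 69']
150 ['0.67,0.35:190', '0.70,0.32: 38', '0.69,0.24: 45', '0.70,0.16:  2', '0.70,0.08: 10', '0.70,-0.00: 10', '0.70,-0.08: -4', '0.69,-0.16: 22', '0.69,-0.24: 14', '0.68,-0.31: 63']
160 ['0.63,0.35:193', '0.66,0.32: 38', '0.65,0.23: 93', '0.66,0.16: -1', '0.66,0.08: -1', '0.66,0.00:  2', '0.66,-0.08:  1', '0.65,-0.16:  0', '0.65,-0.24: 14', '0.64,-0.31: 43']
170 ['0.60,0.36:179',
[... 531 characters left out ...]
:  1', '0.50,0.32:  0', '0.50,0.24:  1', '0.50,0.16:  1', '0.50,0.08:  1', '0.49,0.01: 80', '0.48,-0.06:169', '0.49,-0.16:  0', '0.49,-0.24:  1', '0.49,-0.32:  0']
210 ['0.46,0.40: 13', '0.46,0.32:  0', '0.46,0.25: -4', '0.46,0.16:  2', '0.46,0.08:  0', '0.46,0.00: -3', '0.45,-0.07:  0', '0.45,-0.16: -1', '0.45,-0.24:  0', '0.45,-0.32:  2']
220 ['0.42,0.41:  0', '0.42,0.33: -1', '0.42,0.24:  4', '0.42,0.16:  2', '0.42,0.09:  0', '0.42,0.01:  0', '0.41,-0.07: -1', '0.41,-0.15: -2', '0.41,-0.23:  0', '0.41,-0.31:  1']
230 ['0.38,0.41:  0', '0.38,0.32:  2', '0.38,0.25: -1', '0.38,0.17:  1', '0.38,0.09:  0', '0.38,0.01: -1', '0.37,-0.07:  0', '0.37,-0.15:  0', '0.37,-0.23:  0', '0.37,-0.31:  1']
```

View pics/ctop.png

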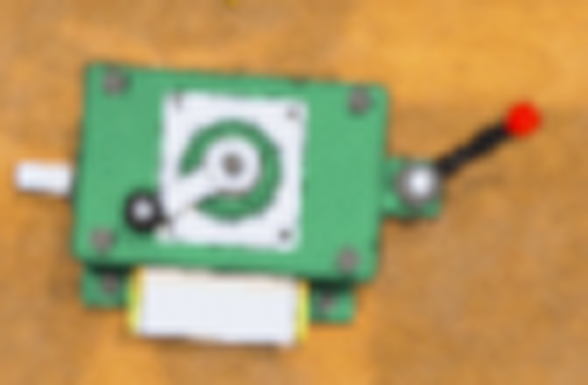

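View pics/cscene.png

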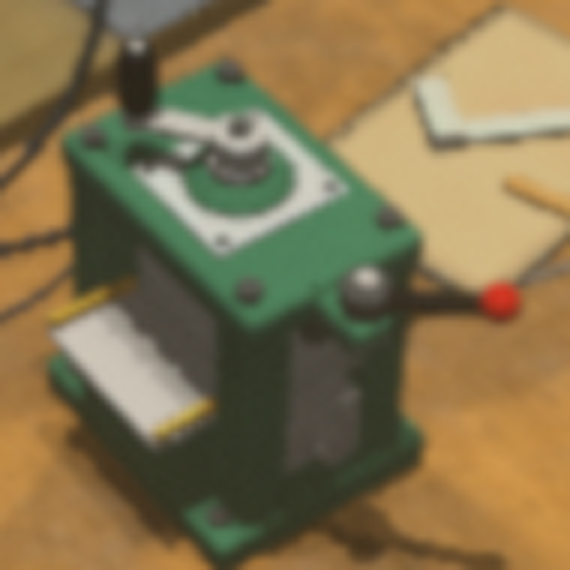

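The top crop shows the hub at (233,165), the handle top at (144,211), the ball at (523,119) and the lever pivot at (420,183). In the scene crop the handle top is at (138,47), the hub at (241,128) and the ball at (501,301).

```bash
python3 - <<'E'
from h import *
import pickle
s=pickle.load(open("top0.pkl","rb"));t=pickle.load(open("scene0.pkl","rb"))
T=lambda x,y,z:world(s,220+(x+.5)/7-.5,160+(y+.5)/7-.5,z=z)[:2]
S=lambda x,y,z:world(t,230+(x+.5)/6-.5,160+(y+.5)/6-.5,z=z)[:2]
hub=[T(233,165,.21),S(241,128,.21)];hd=[T(144,211,.24),S(138,47,.24)];b=[T(523,119,.19),S(501,301,.19)];pv=T(420,183,.185)
print(hub,hd,b,pv)
for i in(0,1):
  d=hd[i]-hub[i];print(np.linalg.norm(d),np.degrees(np.arctan2(*d[::-1])))
d=b[0]-pv;print(np.linalg.norm(d),np.degrees(np.arctan2(*d[::-1])))
for nm,(x,y) in dict(a=(88,66),b=(384,90),c=(76,255),d=(374,277)).items(): print(nm,T(x,y,.172))
print(R.from_quat(r.get_state()["eef_rot"]).as_matrix().round(3))
E
```

```text
[array([ 0.53951795, -0.00371118]), array([ 0.53824753, -0.00832872])] [array([0.51516641, 0.03983527]), array([0.51710831, 0.03847033])] [array([ 0.56167356, -0.1493971 ]), array([ 0.56355687, -0.14893913])] [ 0.53122136 -0.09741655]
0.04989279193694028 119.21427779923337
0.051351899532479636 114.30878587453833
0.060243785932914636 -59.636595001477524
a [0.59563144 0.06743436]
b [ 0.58020694 -0.08197584]
c [0.49998795 0.0752134 ]
d [ 0.48559798 -0.07412088]
[[-0.923  0.385 -0.   ]
 [ 0.385  0.923 -0.002]
 [-0.    -0.002 -1.   ]]
```

Emit:
move_arm(rows=[[0,0,-0.0075,-0.0988,0.08],[0,0,-0.0075,-0.0988,0.08],[0,0,-0.0075,-0.0988,0.08],[0,0,-0.0075,-0.0988,0.08],[-0.01375,-0.0269,0,0,0.08],[-0.01375,-0.0269,0,0,0.08],[-0.01375,-0.0269,0,0,0.08],[-0.01375,-0.0269,0,0,0.08],[-0.01375,-0.0269,0,0,0.08],[-0.01375,-0.0269,0,0,0.08]], newtons=20)

```text
clock: 0.93
tool_pos: [0.3238, 0.4137, 0.4344]
eef_rot: [0.0, 1.0, -0.0, -0.0]
contact_force: [-0.1, 0.4, -0.2]
opening: 0.911
finger_force: 0.0
```

Emit:
move_arm(rows=[[-0.01375,-0.0269,0,0,0.08],[-0.01375,-0.0269,0,0,0.08],[-0.01375,-0.0269,0,0,0.08],[-0.01375,-0.0269,0,0,0.08],[-0.01375,-0.0269,0,0,0.08],[-0.01375,-0.0269,0,0,0.08],[-0.01375,-0.0269,0,0,0.08],[-0.01375,-0.0269,0,0,0.08],[-0.01375,-0.0269,0,0,0.08],[-0.01375,-0.0269,0,0,0.08]])

```text
clock: 1.77
tool_pos: [0.461, 0.1446, 0.4345]
eef_rot: [0.0, 1.0, -0.0, -0.0]
contact_force: [0.7, 1.2, -0.9]
opening: 0.908
finger_force: 0.0
```

Emit:
move_arm(rows=[[-0.01375,-0.0269,0,0,0.08],[-0.01375,-0.0269,0,0,0.08],[-0.01375,-0.0269,0,0,0.08],[-0.01375,-0.0269,0,0,0.08],[0,0,0,0,0.08]])

```text
clock: 2.18
tool_pos: [0.5177, 0.0319, 0.434]
eef_rot: [0.005, 1.0, -0.002, 0.0]
contact_force: [-0.2, 0.4, 0.0]
opening: 0.905
finger_force: 0.0
```

Emit:
move_arm(rows=[[0.0015,0.007,0,0,0.08],[0,0,0.0145,0,0.08],[0,0,0.0145,0,0.08],[0,0,0.0145,0,0.08],[0,0,0.0145,0,0.06],[0,0,0,0,0.01],[0,0,0,0,0.01],[0,0,0,0,0.01],[0,0,0,0,0.01],[0,0,0,0,0.01]], newtons=20)

```text
clock: 3.02
tool_pos: [0.5143, 0.0459, 0.3776]
eef_rot: [0.0, 1.0, 0.0, 0.001]
contact_force: [0.5, 0.2, 0.2]
opening: 0.479
finger_force: 0.0
```

```bash
python3 - <<'E'
from h import *
s=snapshot("scene"); c=cv2.resize(s["color"][130:255,210:345,::-1],None,fx=4,fy=4,interpolation=cv2.INTER_CUBIC)
cv2.imwrite("pics/g1.png",c)
st=r.get_state();print(st["tool_pos"],st["contact_force"],st["opening"]*.0881,st["finger_force"])
E
```

```text
[0.51427581 0.04579114 0.37746048] [ 0.12787925 -0.29215184  0.55657063] 0.03812137750717032 0.0
```

View pics/g1.png

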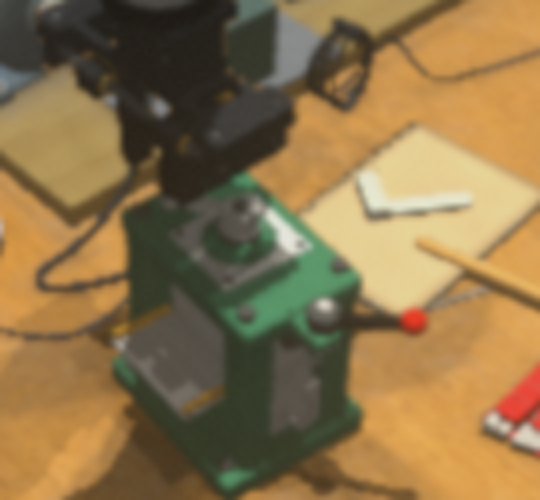

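The fingers straddle the handle and are still closing. The earlier reading lagged, so I'm correcting the offset before finishing the grip.

Emit:
move_arm(rows=[[-0.0015,-0.0065,0,0,0.01],[0,0,0,0,0.01],[0,0,0,0,0.01],[0,0,0,0,0.01],[0,0,0,0,0.01],[0,0,0,0,0.01]], newtons=20)

```text
clock: 3.57
tool_pos: [0.516, 0.0392, 0.3769]
eef_rot: [0.0, 1.0, 0.0, 0.001]
contact_force: [1.5, 2.3, 1.1]
opening: 0.227
finger_force: 20.0
```

```bash
python3 - <<'E'
from h import *
st=r.get_state();print(st["tool_pos"],st["contact_force"],st["opening"]*.0881,st["finger_force"],st["q"])
E
```

```text
[0.5159836  0.039245   0.37690797] [1.51071577 2.25760869 1.05690321] 0.0199866382571775 20.00012988690287 [ 0.03772058  0.60082593 -0.32347033  1.91443127  0.29281851  0.67071884
  1.10657911]
```

```bash
cat >> h.py <<'E'
def arc(a0,step,n,rad=.05):
    a=np.radians(a0+step*np.arange(n+1)); d=np.diff(np.c_[-np.cos(a),np.sin(a)]*rad,axis=0)
    print(a0,"->",a0+step*n,[[round(float(x),4),round(float(y),4),0,0,.01] for x,y in d])
def chk(c=(.5393,-.0045)):
    st=r.get_state();p=st["tool_pos"][:2]-c;f=st["contact_force"];a=np.arctan2(p[1],p[0])
    t=np.array([-np.sin(a),np.cos(a)]); print("t%.2f ang %.1f rad %.4f  F ccw-on-tool %.2f radial %.2f z %.1f tz %.4f"%(st["clock"],np.degrees(a),np.hypot(*p),f[:2]@t,f[:2]@[np.cos(a),np.sin(a)],f[2],st["tool_pos"][2]))
E
python3 -c "
from h import *
arc(118,-15,10);chk()"
```

```text
118 -> -32 [[-0.0122, 0.0046, 0, 0, 0.01], [-0.013, 0.0013, 0, 0, 0.01], [-0.0129, -0.0022, 0, 0, 0.01], [-0.0119, -0.0054, 0, 0, 0.01], [-0.0101, -0.0083, 0, 0, 0.01], [-0.0076, -0.0106, 0, 0, 0.01], [-0.0046, -0.0122, 0, 0, 0.01], [-0.0013, -0.013, 0, 0, 0.01], [0.0022, -0.0129, 0, 0, 0.01], [0.0054, -0.0119, 0, 0, 0.01]]
t3.57 ang 118.1 rad 0.0496  F ccw-on-tool -2.40 radial 1.28 z 1.1 tz 0.3769
```

Emit:
move_arm(rows=[[-0.0122,0.0046,0,0,0.01],[-0.013,0.0013,0,0,0.01],[-0.0129,-0.0022,0,0,0.01],[-0.0119,-0.0054,0,0,0.01],[-0.0101,-0.0083,0,0,0.01],[-0.0076,-0.0106,0,0,0.01],[-0.0046,-0.0122,0,0,0.01],[-0.0013,-0.013,0,0,0.01],[0.0022,-0.0129,0,0,0.01],[0.0054,-0.0119,0,0,0.01]])

```text
clock: 4.4
tool_pos: [0.5829, -0.0317, 0.3771]
eef_rot: [0.0, 1.0, 0.001, 0.002]
contact_force: [2.4, 3.2, 0.7]
opening: 0.229
finger_force: 20.0
```

```bash
python3 -c "
from h import *
chk();arc(-32,-10,3);arc(-62,-6,10);arc(-122,-6,10);arc(-182,-6,10);arc(-242,-6,10);arc(-302,-6,10)"
```

```text
t4.40 ang -31.9 rad 0.0514  F ccw-on-tool 3.97 radial 0.34 z 0.7 tz 0.3771
-32 -> -62 [[0.0052, -0.007, 0, 0, 0.01], [0.0064, -0.0059, 0, 0, 0.01], [0.0073, -0.0047, 0, 0, 0.01]]
-62 -> -122 [[0.0047, -0.0022, 0, 0, 0.01], [0.0049, -0.0017, 0, 0, 0.01], [0.0051, -0.0012, 0, 0, 0.01], [0.0052, -0.0006, 0, 0, 0.01], [0.0052, -0.0001, 0, 0, 0.01], [0.0052, 0.0005, 0, 0, 0.01], [0.0051, 0.001, 0, 0, 0.01], [0.005, 0.0015, 0, 0, 0.01], [0.0048, 0.002, 0, 0, 0.01], [0.0046, 0.0025, 0, 0, 0.01]]
-122 -> -182 [[0.0043, 0.003, 0, 0, 0.01], [0.0039, 0.0034, 0, 0, 0.01], [0.0036, 0.0038, 0, 0, 0.01], [0.0031, 0.0042, 0, 0, 0.01], [0.0027, 0.0045, 0, 0, 0.01], [0.0022, 0.0047, 0, 0, 0.01], [0.0017, 0.0049, 0, 0, 0.01], [0.0012, 0.0051, 0, 0, 0.01], [0.0006, 0.0052, 0, 0, 0.01], [0.0001, 0.0052, 0, 0, 0.01]]
-182 -> -242 [[-0.0005, 0.0052, 0, 0, 0.01], [-0.001, 0.0051, 0, 0, 0.01], [-0.0015, 0.005, 0, 0, 0.01], [-0.002, 0.0048, 0, 0, 0.01], [-0.0025, 0.0046, 0, 0, 0.01], [-0.003, 0.0043, 0, 0, 0.01], [-0.0034, 0.0039, 0, 0, 0.01], [-0.0038, 0.0036, 0, 0, 0.01], [-0.0042, 0.0031, 0, 0, 0.01], [-0.0045, 0.0027, 0, 0, 0.01]]
-242 -> -302 [[-0.0047, 0.0022, 0, 0, 0.01], [-0.0049, 0.0017, 0, 0, 0.01], [-0.0051, 0.0012, 0, 0, 0.01], [-0.0052, 0.0006, 0, 0, 0.01], [-0.0052, 0.0001, 0, 0, 0.01], [-0.0052, -0.0005, 0, 0, 0.01], [-0.0051, -0.001, 0, 0, 0.01], [-0.005, -0.0015, 0, 0, 0.01], [-0.0048, -0.002, 0, 0, 0.01], [-0.0046, -0.0025, 0, 0, 0.01]]
-302 -> -362 [[-0.0043, -0.003, 0, 0, 0.01], [-0.0039, -0.0034, 0, 0, 0.01], [-0.0036, -0.0038, 0, 0, 0.01], [-0.0031, -0.0042, 0, 0, 0.01], [-0.0027, -0.0045, 0, 0, 0.01], [-0.0022, -0.0047, 0, 0, 0.01], [-0.0017, -0.0049, 0, 0, 0.01], [-0.0012, -0.0051, 0, 0, 0.01], [-0.0006, -0.0052, 0, 0, 0.01], [-0.0001, -0.0052, 0, 0, 0.01]]
```

Emit:
move_arm(rows=[[0.0052,-0.007,0,0,0.01],[0.0064,-0.0059,0,0,0.01],[0.0073,-0.0047,0,0,0.01],[0.0047,-0.0022,0,0,0.01],[0.0049,-0.0017,0,0,0.01]])

```text
clock: 4.82
tool_pos: [0.5522, -0.0529, 0.3768]
eef_rot: [0.0, 1.0, 0.0, -0.0]
contact_force: [1.6, 2.2, 1.0]
opening: 0.234
finger_force: 20.0
```

```bash
python3 -c "
from h import *
chk()"
```

```text
t4.82 ang -75.0 rad 0.0501  F ccw-on-tool 2.10 radial -1.69 z 1.0 tz 0.3768
```

Now 12° steps, checking the force after each.

Emit:
move_arm(rows=[[0.0051,-0.0012,0,0,0.01],[0.0052,-0.0006,0,0,0.01]])

```text
clock: 4.98
tool_pos: [0.5424, -0.0541, 0.3768]
eef_rot: [-0.0, 1.0, 0.001, 0.0]
contact_force: [3.2, 3.1, 0.4]
opening: 0.23
finger_force: 20.0
```

Emit:
move_arm(rows=[[0.0052,-0.0001,0,0,0.01],[0.0052,0.0005,0,0,0.01]])

```text
clock: 5.15
tool_pos: [0.5322, -0.0533, 0.3768]
eef_rot: [-0.0, 1.0, 0.001, 0.001]
contact_force: [3.2, 5.4, -0.5]
opening: 0.232
finger_force: 20.0
```

Emit:
move_arm(rows=[[0.0051,0.0005,0,0,0.01],[0.005,0.0015,0,0,0.01],[0,0,0,0,0.01]])

```text
clock: 5.4
tool_pos: [0.522, -0.0504, 0.3767]
eef_rot: [-0.001, 1.0, 0.001, 0.001]
contact_force: [4.6, 5.7, -0.1]
opening: 0.23
finger_force: 20.0
```

```bash
python3 -c "
from h import *
chk()"
```

```text
t5.40 ang -110.7 rad 0.0491  F ccw-on-tool 2.31 radial -7.02 z -0.1 tz 0.3767
```

Emit:
move_arm(rows=[[0.0048,0.0026,0,0,0.01],[0.0045,0.003,0,0,0.01]])

```text
clock: 5.57
tool_pos: [0.5138, -0.0459, 0.3768]
eef_rot: [-0.0, 1.0, 0.001, 0.002]
contact_force: [5.7, 2.8, -0.5]
opening: 0.228
finger_force: 20.0
```

```bash
python3 -c "
from h import *
chk((.5393,-.0035))"
```

```text
t5.57 ang -121.0 rad 0.0495  F ccw-on-tool 3.41 radial -5.32 z -0.5 tz 0.3768
```

Emit:
move_arm(rows=[[0.0039,0.0032,0,0,0.01],[0.0037,0.0036,0,0,0.01]])

```text
clock: 5.73
tool_pos: [0.5061, -0.0395, 0.3768]
eef_rot: [-0.0, 1.0, 0.0, 0.002]
contact_force: [5.3, 2.2, -1.9]
opening: 0.233
finger_force: 20.0
```

```bash
python3 -c "
from h import *
chk((.5393,-.0035))"
```

```text
t5.73 ang -132.6 rad 0.0490  F ccw-on-tool 2.41 radial -5.22 z -1.9 tz 0.3768
```

Emit:
move_arm(rows=[[0.0029,0.0039,0,0,0.01],[0.0027,0.0043,0,0,0.01]])

```text
clock: 5.9
tool_pos: [0.5003, -0.0321, 0.3768]
eef_rot: [0.0, 1.0, -0.0, 0.001]
contact_force: [4.7, -0.6, -1.2]
opening: 0.234
finger_force: 20.0
```

```bash
python3 -c "
from h import *
chk((.5403,-.0035))"
```

```text
t5.90 ang -144.4 rad 0.0492  F ccw-on-tool 3.24 radial -3.43 z -1.2 tz 0.3768
```

Emit:
move_arm(rows=[[0.0024,0.0046,0,0,0.01],[0.002,0.0048,0,0,0.01]])

```text
clock: 6.07
tool_pos: [0.4955, -0.0229, 0.3768]
eef_rot: [0.001, 1.0, -0.001, 0.0]
contact_force: [5.0, -0.3, -1.2]
opening: 0.234
finger_force: 20.0
```

```bash
python3 -c "
from h import *
chk((.5403,-.0035))"
```

```text
t6.07 ang -156.6 rad 0.0488  F ccw-on-tool 2.21 radial -4.47 z -1.2 tz 0.3768
```

Emit:
move_arm(rows=[[0.0013,0.0049,0,0,0.01],[0.0008,0.0051,0,0,0.01]])

```text
clock: 6.23
tool_pos: [0.4928, -0.0128, 0.3766]
eef_rot: [0.001, 1.0, -0.001, -0.001]
contact_force: [2.9, -2.0, 1.0]
opening: 0.234
finger_force: 20.0
```

```bash
python3 -c "
from h import *
chk((.5413,-.0035))"
```

```text
t6.23 ang -169.1 rad 0.0494  F ccw-on-tool 2.52 radial -2.51 z 1.0 tz 0.3766
```

Emit:
move_arm(rows=[[0.0004,0.0052,0,0,0.01],[0.0,0.0052,0,0,0.01]])

```text
clock: 6.4
tool_pos: [0.4921, -0.0022, 0.3766]
eef_rot: [0.001, 1.0, -0.001, -0.001]
contact_force: [1.8, -2.9, 2.5]
opening: 0.233
finger_force: 20.0
```

```bash
python3 -c "
from h import *
chk((.5413,-.0035))"
```

```text
t6.40 ang 178.5 rad 0.0492  F ccw-on-tool 2.85 radial -1.84 z 2.5 tz 0.3766
```

Emit:
move_arm(rows=[[-0.0005,0.0052,0,0,0.01],[-0.001,0.0051,0,0,0.01]])

```text
clock: 6.57
tool_pos: [0.4936, 0.0084, 0.3765]
eef_rot: [0.0, 1.0, -0.001, -0.001]
contact_force: [-1.0, -3.4, 3.1]
opening: 0.23
finger_force: 20.0
```

```bash
python3 -c "
from h import *
chk((.5413,-.0035))"
```

```text
t6.57 ang 166.0 rad 0.0492  F ccw-on-tool 3.50 radial 0.12 z 3.1 tz 0.3765
```

Emit:
move_arm(rows=[[-0.0015,0.005,0,0,0.01],[-0.002,0.0048,0,0,0.01]])

```text
clock: 6.73
tool_pos: [0.4972, 0.0185, 0.3765]
eef_rot: [0.0, 1.0, -0.0, -0.001]
contact_force: [-2.0, -1.8, 4.2]
opening: 0.229
finger_force: 20.0
```

```bash
python3 -c "
from h import *
chk((.5413,-.0035))"
```

```text
t6.73 ang 153.4 rad 0.0493  F ccw-on-tool 2.51 radial 1.01 z 4.2 tz 0.3765
```

Emit:
move_arm(rows=[[-0.0025,0.0046,0,0,0.01],[-0.003,0.0043,0,0,0.01]])

```text
clock: 6.9
tool_pos: [0.5029, 0.0275, 0.3765]
eef_rot: [0.0, 1.0, -0.0, -0.001]
contact_force: [-3.8, -5.5, 5.2]
opening: 0.232
finger_force: 20.0
```

```bash
python3 -c "
from h import *
chk((.5413,-.0035))"
```

```text
t6.90 ang 141.1 rad 0.0494  F ccw-on-tool 6.69 radial -0.51 z 5.2 tz 0.3765
```

Emit:
move_arm(rows=[[-0.0017,0.002,0,0,0.01],[0,0,0,0,0.01],[0,0,0,0,0.01]])

```text
clock: 7.15
tool_pos: [0.5039, 0.0286, 0.3763]
eef_rot: [0.0, 1.0, -0.001, -0.002]
contact_force: [-5.4, -4.7, 7.9]
opening: 0.232
finger_force: 20.0
```

```bash
python3 -c "
from h import *
chk((.5413,-.0035))"
```

```text
t7.15 ang 139.4 rad 0.0493  F ccw-on-tool 7.10 radial 0.99 z 7.9 tz 0.3763
```

Emit:
move_arm(rows=[[-0.0017,0.0019,0,0,0.01],[0,0,0,0,0.01],[0,0,0,0,0.01]])

```text
clock: 7.4
tool_pos: [0.5051, 0.0299, 0.3762]
eef_rot: [0.001, 1.0, -0.002, -0.003]
contact_force: [-6.2, -4.2, 8.6]
opening: 0.231
finger_force: 20.0
```

```bash
python3 -c "
from h import *
chk((.5413,-.0035))"
```

```text
t7.40 ang 137.3 rad 0.0493  F ccw-on-tool 7.32 radial 1.68 z 8.6 tz 0.3762
```

Emit:
move_arm(rows=[[-0.0019,0.0018,0,0,0.01],[-0.0019,0.0018,0,0,0.01],[0,0,0,0,0.01],[0,0,0,0,0.01]])

```text
clock: 7.73
tool_pos: [0.5078, 0.0327, 0.3759]
eef_rot: [0.001, 1.0, -0.003, -0.005]
contact_force: [-10.2, -6.6, 12.0]
opening: 0.23
finger_force: 20.0
```

```bash
python3 -c "
from h import *
chk((.5413,-.0035));st=r.get_state();print(st['moment'])"
```

```text
t7.73 ang 132.8 rad 0.0493  F ccw-on-tool 11.99 radial 2.06 z 12.0 tz 0.3759
[-1.60932221  2.00267966  0.00286191]
```

```bash
python3 -c "
from h import *
arc(131,15,10)"
```

```text
131 -> 281 [[0.0086, -0.0098, 0, 0, 0.01], [0.0058, -0.0117, 0, 0, 0.01], [0.0026, -0.0128, 0, 0, 0.01], [-0.0008, -0.013, 0, 0, 0.01], [-0.0041, -0.0124, 0, 0, 0.01], [-0.0072, -0.0109, 0, 0, 0.01], [-0.0098, -0.0086, 0, 0, 0.01], [-0.0117, -0.0058, 0, 0, 0.01], [-0.0128, -0.0026, 0, 0, 0.01], [-0.013, 0.0008, 0, 0, 0.01]]
```

Emit:
move_arm(rows=[[0.0086,-0.0098,0,0,0.01],[0.0058,-0.0117,0,0,0.01],[0.0026,-0.0128,0,0,0.01],[-0.0008,-0.013,0,0,0.01],[-0.0041,-0.0124,0,0,0.01],[-0.0072,-0.0109,0,0,0.01],[-0.0098,-0.0086,0,0,0.01],[-0.0117,-0.0058,0,0,0.01],[-0.0128,-0.0026,0,0,0.01],[-0.013,0.0008,0,0,0.01]])

```text
clock: 8.57
tool_pos: [0.5532, -0.0528, 0.3766]
eef_rot: [0.001, 1.0, 0.0, -0.001]
contact_force: [-2.8, 0.9, 3.6]
opening: 0.232
finger_force: 20.0
```

```bash
python3 -c "
from h import *
chk((.541,-.0037));arc(-79,15,10);arc(71,15,10);arc(221,15,10)"
```

```text
t8.57 ang -76.0 rad 0.0506  F ccw-on-tool -2.45 radial -1.57 z 3.6 tz 0.3766
-79 -> 71 [[-0.0124, 0.0041, 0, 0, 0.01], [-0.0109, 0.0072, 0, 0, 0.01], [-0.0086, 0.0098, 0, 0, 0.01], [-0.0058, 0.0117, 0, 0, 0.01], [-0.0026, 0.0128, 0, 0, 0.01], [0.0008, 0.013, 0, 0, 0.01], [0.0041, 0.0124, 0, 0, 0.01], [0.0072, 0.0109, 0, 0, 0.01], [0.0098, 0.0086, 0, 0, 0.01], [0.0117, 0.0058, 0, 0, 0.01]]
71 -> 221 [[0.0128, 0.0026, 0, 0, 0.01], [0.013, -0.0008, 0, 0, 0.01], [0.0124, -0.0041, 0, 0, 0.01], [0.0109, -0.0072, 0, 0, 0.01], [0.0086, -0.0098, 0, 0, 0.01], [0.0058, -0.0117, 0, 0, 0.01], [0.0026, -0.0128, 0, 0, 0.01], [-0.0008, -0.013, 0, 0, 0.01], [-0.0041, -0.0124, 0, 0, 0.01], [-0.0072, -0.0109, 0, 0, 0.01]]
221 -> 371 [[-0.0098, -0.0086, 0, 0, 0.01], [-0.0117, -0.0058, 0, 0, 0.01], [-0.0128, -0.0026, 0, 0, 0.01], [-0.013, 0.0008, 0, 0, 0.01], [-0.0124, 0.0041, 0, 0, 0.01], [-0.0109, 0.0072, 0, 0, 0.01], [-0.0086, 0.0098, 0, 0, 0.01], [-0.0058, 0.0117, 0, 0, 0.01], [-0.0026, 0.0128, 0, 0, 0.01], [0.0008, 0.013, 0, 0, 0.01]]
```

Emit:
move_arm(rows=[[-0.0124,0.0041,0,0,0.01],[-0.0109,0.0072,0,0,0.01],[-0.0086,0.0098,0,0,0.01],[-0.0058,0.0117,0,0,0.01],[-0.0026,0.0128,0,0,0.01],[0.0008,0.013,0,0,0.01],[0.0041,0.0124,0,0,0.01],[0.0072,0.0109,0,0,0.01],[0.0098,0.0086,0,0,0.01],[0.0117,0.0058,0,0,0.01]])

```text
clock: 9.4
tool_pos: [0.56, 0.044, 0.3767]
eef_rot: [0.0, 1.0, -0.001, 0.001]
contact_force: [1.3, -7.2, 1.6]
opening: 0.232
finger_force: 20.0
```

```bash
python3 -c "
from h import *
chk((.541,-.0037))"
```

```text
t9.40 ang 68.3 rad 0.0513  F ccw-on-tool -3.84 radial -6.21 z 1.6 tz 0.3767
```

Emit:
move_arm(rows=[[0.0128,0.0026,0,0,0.01],[0.013,-0.0008,0,0,0.01],[0.0124,-0.0041,0,0,0.01],[0.0109,-0.0072,0,0,0.01],[0.0086,-0.0098,0,0,0.01],[0.0058,-0.0117,0,0,0.01],[0.0026,-0.0128,0,0,0.01],[-0.0008,-0.013,0,0,0.01],[-0.0041,-0.0124,0,0,0.01],[-0.0072,-0.0109,0,0,0.01]])

```text
clock: 10.23
tool_pos: [0.5042, -0.0359, 0.3767]
eef_rot: [-0.0, 1.0, 0.0, -0.002]
contact_force: [-3.6, 1.3, 4.7]
opening: 0.231
finger_force: 20.0
```

```bash
python3 -c "
from h import *
chk((.541,-.0037))"
```

```text
t10.23 ang -138.8 rad 0.0489  F ccw-on-tool -3.40 radial 1.85 z 4.7 tz 0.3767
```

Emit:
move_arm(rows=[[-0.0098,-0.0086,0,0,0.01],[-0.0117,-0.0058,0,0,0.01],[-0.0128,-0.0026,0,0,0.01],[-0.013,0.0008,0,0,0.01],[-0.0124,0.0041,0,0,0.01],[-0.0109,0.0072,0,0,0.01],[-0.0086,0.0098,0,0,0.01],[-0.0058,0.0117,0,0,0.01],[-0.0026,0.0128,0,0,0.01],[0.0008,0.013,0,0,0.01]])

```text
clock: 11.07
tool_pos: [0.5922, 0.0067, 0.3763]
eef_rot: [0.0, 1.0, -0.001, -0.001]
contact_force: [-6.2, -4.2, 2.6]
opening: 0.228
finger_force: 20.0
```

```bash
python3 -c "
from h import *
chk((.541,-.0037));arc(11,15,7)"
```

```text
t11.07 ang 11.5 rad 0.0523  F ccw-on-tool -2.90 radial -6.96 z 2.6 tz 0.3763
11 -> 116 [[0.0041, 0.0124, 0, 0, 0.01], [0.0072, 0.0109, 0, 0, 0.01], [0.0098, 0.0086, 0, 0, 0.01], [0.0117, 0.0058, 0, 0, 0.01], [0.0128, 0.0026, 0, 0, 0.01], [0.013, -0.0008, 0, 0, 0.01], [0.0124, -0.0041, 0, 0, 0.01]]
```

Emit:
move_arm(rows=[[0.0046,0.0122,0,0,0.01],[0.0077,0.0107,0,0,0.01],[0.0098,0.0084,0,0,0.01],[0.0117,0.0056,0,0,0.01],[0.0128,0.0024,0,0,0.01],[0.013,-0.0008,0,0,0.01],[0.0124,-0.0041,0,0,0.01],[0,0,0,0,0.01]])

```text
clock: 11.73
tool_pos: [0.5193, 0.0411, 0.377]
eef_rot: [-0.0, 1.0, 0.0, 0.0]
contact_force: [-1.2, -1.0, -0.1]
opening: 0.231
finger_force: 20.0
```

```bash
python3 -c "
from h import *
chk((.541,-.0037));arc(118,9,3)"
```

```text
t11.73 ang 115.8 rad 0.0498  F ccw-on-tool 1.55 radial -0.36 z -0.1 tz 0.3770
118 -> 145 [[0.0066, -0.0042, 0, 0, 0.01], [0.0059, -0.0052, 0, 0, 0.01], [0.005, -0.0061, 0, 0, 0.01]]
```

Emit:
move_arm(rows=[[0.0074,-0.0046,0,0,0.01],[0.0065,-0.0058,0,0,0.01],[0.0055,-0.0067,0,0,0.01],[0,0,0,0,0.01],[0,0,0,0,0.01]])

```text
clock: 12.15
tool_pos: [0.5001, 0.0231, 0.3767]
eef_rot: [0.001, 1.0, -0.0, -0.001]
contact_force: [-3.9, 2.3, 4.9]
opening: 0.232
finger_force: 20.0
```

```bash
python3 -c "
from h import *
chk((.541,-.0037))"
```

```text
t12.15 ang 146.7 rad 0.0489  F ccw-on-tool 0.22 radial 4.49 z 4.9 tz 0.3767
```

Emit:
move_arm(rows=[[0,0,0,0,0.06],[0,0,0,0,0.06],[0,0,0,0,0.06],[0,0,0,0,0.06],[0,0,0,0,0.06],[0,0,-0.015,0,0.06],[0,0,-0.015,0,0.06],[0,0,-0.015,0,0.06],[0,0,-0.015,0,0.06],[0,0,0,0,0.0]])

```text
clock: 12.98
tool_pos: [0.502, 0.0238, 0.439]
eef_rot: [0.0, 1.0, 0.0, 0.003]
contact_force: [-0.6, -0.8, -0.1]
opening: 0.627
finger_force: 0.0
```

Emit:
move_arm(rows=[[-0.012,-0.0222,0,0,0],[-0.012,-0.0222,0,0,0],[-0.012,-0.0222,0,0,0],[-0.012,-0.0222,0,0,0],[-0.012,-0.0222,0,0,0],[-0.012,-0.0222,0,0,0],[-0.012,-0.0222,0,0,0],[-0.012,-0.0222,0,0,0],[0,0,0,0,0],[0,0,0,0,0]])

```text
clock: 13.82
tool_pos: [0.597, -0.1556, 0.4353]
eef_rot: [0.002, 1.0, -0.0, -0.001]
contact_force: [-0.4, 0.3, 0.2]
opening: 0.012
finger_force: 0.0
```

```bash
python3 - <<'E'
from h import *
st=r.get_state();print(st["clock"],st["tool_pos"],st["contact_force"],st["opening"])
a=snapshot("top")["color"][160:215,220:304,::-1];b=snapshot("scene")["color"][160:255,230:325,::-1]
a=cv2.resize(a,(504,330),interpolation=cv2.INTER_CUBIC);b=cv2.resize(b,(285,285),interpolation=cv2.INTER_CUBIC)
c=np.zeros((330,789,3),np.uint8);c[:,:504]=a;c[:285,504:]=b;cv2.imwrite("pics/rel.png",c)
E
```

```text
13.8167 [ 0.59700758 -0.15564357  0.43526189] [-0.44529498  0.31078365  0.16903674] 0.012440967170428373
```

View pics/rel.png

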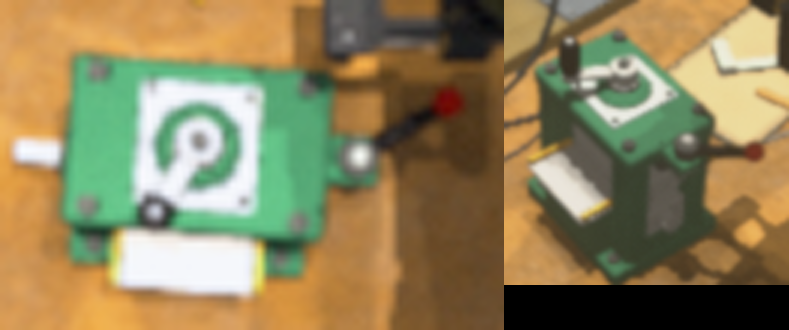

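The crank rests at about 147°: handle at (155,210), hub at (199,140). The ball at (448,103) hasn't moved. Next I'll lower the closed fingers behind the ball.

Emit:
move_arm(rows=[[0,0,0.018,0,0],[0,0,0.018,0,0],[0,0,0.018,0,0],[0,0,0.018,0,0],[0,0,0.018,0,0],[0,0,0,0,0]])

```text
clock: 14.42
tool_pos: [0.5954, -0.1523, 0.3435]
eef_rot: [-0.001, 1.0, 0.001, -0.003]
contact_force: [-0.5, 0.3, -0.1]
opening: 0.005
finger_force: 0.0
```

Emit:
move_arm(rows=[[0.008,0,0,0,0],[0.008,0,0,0,0],[0.008,0,0,0,0],[0.008,0,0,0,0],[0.006,0,0,0,0],[0.006,0,0,0,0]])

```text
clock: 14.92
tool_pos: [0.5533, -0.1552, 0.3487]
eef_rot: [0.001, 1.0, -0.001, 0.003]
contact_force: [3.3, -2.1, 0.7]
opening: 0.007
finger_force: 1.6
```

Emit:
move_arm(rows=[[0.005,0,0,0,0],[0.005,0,0,0,0],[0.005,0,0,0,0],[0.004,0,0,0,0],[0,0,0,0,0]])

```text
clock: 15.33
tool_pos: [0.5335, -0.1535, 0.347]
eef_rot: [0.0, 1.0, 0.0, -0.0]
contact_force: [1.7, 0.1, 2.3]
opening: 0.006
finger_force: 1.2
```

Emit:
move_arm(rows=[[0.003,0,0,0,0],[0.003,0,0,0,0],[0,0,0,0,0]])

```text
clock: 15.58
tool_pos: [0.5307, -0.1535, 0.3474]
eef_rot: [-0.0, 1.0, 0.001, 0.005]
contact_force: [9.3, -0.2, -2.6]
opening: 0.003
finger_force: 4.4
```

Emit:
move_arm(rows=[[0.002,0,0,0,0],[0,0,0,0,0],[0,0,0,0,0]])

```text
clock: 15.83
tool_pos: [0.53, -0.1535, 0.3476]
eef_rot: [-0.0, 1.0, 0.001, 0.006]
contact_force: [11.8, -1.0, -4.4]
opening: 0.005
finger_force: 5.6
```

```bash
python3 - <<'E'
from h import *
a=snapshot("scene")["color"][160:255,230:325,::-1]
cv2.imwrite("pics/lev.png",cv2.resize(a,(570,570),interpolation=cv2.INTER_CUBIC))
E
```

```text
(no output)
```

Force is rising with almost no motion, so the lever is at its stop. I'll back off, lift and check.

Emit:
move_arm(rows=[[-0.01,0,0,0,0],[-0.01,0,0,0,0],[0,0,-0.03,0,0],[0,0,-0.03,0,0],[0,-0.03,-0.03,0,0],[0.01,-0.035,-0.02,0,0],[0.01,-0.035,0,0,0],[0.01,-0.035,0,0,0],[0,0,0,0,0]])

```text
clock: 16.63
tool_pos: [0.5114, -0.2968, 0.4548]
eef_rot: [0.006, 1.0, -0.002, -0.004]
contact_force: [0.3, -1.6, 0.5]
opening: 0.003
finger_force: 0.0
```

```bash
python3 - <<'E'
from h import *
s=snapshot("top");a=s["color"]
cv2.imwrite("pics/fin.png",cv2.resize(a[160:215,220:304,::-1],None,fx=7,fy=7,interpolation=cv2.INTER_CUBIC))
st=r.get_state();print(st["tool_pos"],st["contact_force"])
E
```

```text
[ 0.51286777 -0.29290096  0.45466205] [-0.11398899  0.34560474  0.09911861]
```

View pics/fin.png

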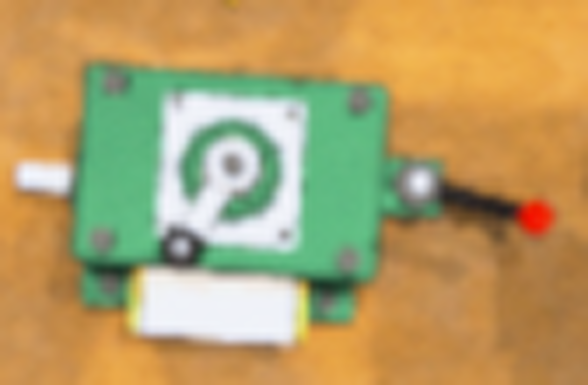

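The final picture shows the ball at (537,217), held against the stop after about a 48° swing. The handle at (181,245) is at the two-turn mark, and nothing is being touched.

```bash
python3 -c "
from h import *
print(r.finish_job())"
```

```text
the job is handed in; nothing more can be done
None
```

I set the roll gap and handed the job in, but no verdict came back: the rolls met at about 12 N on the handle, I opened the crank two full turns from there (within a few degrees by my measurement), and I swung the lock lever clockwise to its stop and let go.

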